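# Index the trimming slide to its next station and lock it

### The job

The printed body stands in a carrier at the left, loading end of the indexing slide. Push the carrier by its paddle along the slide to the next station, the middle one beside the lock collar, until it sits in the detent there, without running past it; then swing the lock collar's handle pin round to its stop, so that its tooth goes into the notch in the carrier's edge. The printed body stays standing in its nest and is not touched, and the other things on the bench stay where they are.

Things in the scene. Friction and masses are not known exactly. Their poses are not given: they have to be found in the camera images.
- slide: Indexing slide fixed to the bench: aluminium strip 380 mm long (slide y) and 70 mm wide with two steel rails; an apron on its -x side (towards the robot) carries the lock collar. Origin: centre of its underside. Three stations, each with a detent, on the centre line at slide y = +85 mm (loading, left), -20 mm (trimming, middle, beside the lock), -125 mm (unloading).
- station (a point): Fixed point on the slide: where the centre of the carrier's nest floor must be when the carrier is in the middle (trimming) station; 34 mm above the bench.
- carrier (a joint): Travel of the carrier, m: 0 in the loading station, grows towards slide -y; 0.105 in the middle station's detent, 0.210 in the unloading station. A sprung ball drops into each station: leaving one takes 4 to 5 N, between them about 1 N; let go within about 4 mm of a station, the carrier draws itself into it.
- nest (a point): Centre of the nest floor on the carrier, 34 mm above the bench. The carrier is a grey plate 92 x 92 mm, 12 mm thick (22 to 34 mm above the bench), with a round nest rim 9 mm high, 84 mm inside diameter, a tongue with the paddle on its +y side, and two dark lugs 17 mm apart on its -x edge (the lock notch).
- paddle (a point): Middle of the rubber pad on the outer (slide +y) face of the upright push paddle of the carrier; push here towards slide -y. Paddle 32 mm wide (slide x), 13 mm thick, top 126 mm above the bench; this point is 108 mm above the bench, 82.5 mm from the nest centre. The printed body's top is 138 mm above the bench, its wall about 30 mm from the paddle.
- notch (a point): Middle of the open notch between the two dark lugs on the carrier's -x edge, 34 mm above the bench; in the middle station it faces the lock tooth.
- lock (a joint): Angle of the lock collar, rad, counter-clockwise seen from above about point lock_hinge: 0 fully open, 1.2 locked at its stop, tooth in the notch. It stays where it is left and turns with about 1.5 N at the pin. Unless the carrier is in the middle station the tooth strikes a lug and the collar stops near 1.05.
- lock_hinge (a point): Upright axis of the lock collar, fixed on the slide at slide x = -76 mm, y = +35 mm, at the top of its stud 48 mm above the bench. The knurled dark collar is 36 mm in diameter.
- lock_pin (a point): Top centre of the collar's upright steel handle pin, 85 mm above the bench; pin 14 mm in diameter, clear from 39 mm upward, 36 mm from the axis. With the lock open it lies at slide (-106, +55) mm, locked at about (-105, +14) mm.
- tooth (a point): Top of the lock tooth, 10 mm in diameter, on the end of the collar's arm 60 mm from the axis, 34 mm above the bench.
- printed_body: Hollow black printed plastic body, an upright round beaker 77 x 70 x 104 mm, standing loose in the carrier's nest. Origin: centre of its underside; z up along it.
- waiting_body: Bystander: another black printed body, 71 x 69 x 110 mm, standing on the bench front left. Origin: centre of its underside.
- jar: Bystander: white paste jar with blue lid, 55 mm across, 54 mm high. Origin: centre of its underside.
- sander: Bystander: wooden sanding block 38 x 68 x 25 mm. Origin: centre of its underside.
Things that resemble listed ones, but are neither listed nor needed, are in the scene too. What is shaped like the printed_body but green is not meant.

How it is judged:
By the outcome, as a careful person would: the job done as asked, in the order asked, and still so for the second after the job is handed in, with the robot touching nothing.
It also fails if it takes over 42 s, if anything falls off the work surface, if the arm or the gripper's body presses on something with over 40 N, if the wrist force passes 120 N, or if a joint passes its speed limit or range.

### The arm

A 6-joint arm with a two-finger parallel gripper is mounted at the origin on a cart in front of the work surface, level with it; the furniture and walls round the work are solid. World frame = base frame: x ahead of the robot, y to its left, z up, the work surface at z = 0. Lengths are in m, angles in rad, forces in N, time in s.
With the tool pointing down it reaches from about 0.25 to 0.8 m from the base axis. Payload 8.5 kg.
Tool frame: the origin (TCP) lies midway between the tips of the shut fingers; the grasp point (between the pads) lies 19 mm behind it; z points along the fingers, y is the direction in which the jaws open and shut (so a half turn about z gives the same grasp; the last joint's range is limited). The gripper opens to 85 mm and grips with 20 to 120 N. Pads are 22 mm wide; open, the fingers measure 114 mm over their backs; the gripper's body (76 mm by 85 mm) begins 54 mm behind the grasp point. The pads swing forward as they close: fully open they stand 13 mm farther back than shut.
Start: joints at [-1.164, 0.238, -0.013, 1.319, 0, 1.571], TCP at [0.208, -0.482, 0.231] pointing down, gripper open.
Joint ranges: [-2.66, 2.66], [-1.03, 1.9], [-1.14, 1.46], [-1.82, 2.27], [-1.45, 1.34], [-3.14, 3.14]. Speed limits (rad/s): [2.22, 2.22, 2.79, 3.14, 3.14, 3.14].

### API

Orientations are given as a unit quaternion [w, x, y, z].
In Python, from cell import telemetry, camera, ticket gives the robot as it stands.
- The arm moves only by the tool send_rows, never from a script. Its argument "steps" is a list that holds one entry, the list of rows, each a list of 7 numbers: the shift along the tool's x, y, z in units of 0.04 m (1.0 is 0.04 m), then the turn, a rotation vector about the tool's x, y, z in units of 5 degrees (1.0 is 5 degrees), then the opening, from 0 (shut) to 1 (fully open). A call has 1 to 8 rows; each row shifts and turns the pose as measured when the row begins, along the tool's axes as they then stand; what a row does not reach is not made up. A row lasts 1/8 s, in which the tool goes at most 62.5 mm and 10.7 degrees, less where a joint would pass 70% of its speed; a pose out of reach is approached as far as the arm can. A call with a number of a shift or a turn outside -1 to 1 is refused whole. A call with a gripper value outside its range is refused whole. The fingers move at their own pace and stop on an object; the grip force is fixed at half the most. Time passes only in rows, so rows that do not move let the fingers close. It gives the time, the measured TCP pose, the force and the opening at its end, in the units of the state.
- telemetry.state(): the state, without advancing time (a new reading comes with each control period).
- camera(name): name is "side" or "top"; returns a dict with "image" (480x640x3 uint8, blue, green, red), "fov_y" (degrees; the focal length in pixels is half the picture's height over the tangent of half this angle, whatever the lens; pixels are square), "cx", "cy" (the principal point, pixels), "eye" and "orientation" of the camera in the world. Camera axes: x right, y up, looking along -z (the intrinsics and any distortion apply to the point x, -y, -z); pixel columns grow to the right and rows downward; lengths in m; the calibration is good to about 2 mm. A picture is of the moment at which its call begins. There is no depth.
- ticket.hand_in(): hands the job in, once; it reports no verdict.
The state is a dict: "clock": time; "q": joint angles; "dq": joint speeds; "joint_torque": joint torques, N m; "position": TCP position; "tool_rot": TCP orientation; "wrist_force": force on the tool from outside, world axes, zero at the start; "ft_torque": the same for the moment, N m; "finger_gap": finger opening in m.
Only numpy, scipy, OpenCV 4.12 (cv2) and the standard library are available. Lean on these libraries where they do the work, as an engineer would, in place of code of your own. Each camera call takes 0.05 s, during which the arm holds its last target. There are 200 camera calls.

## Working session

There is one attempt and no reset: what is moved stays moved. The work goes in short steps, Python scripts to look and compute and a tool call to move; the robot and the scene stay as the last step left them, time stands still between calls to the robot, and variables do not carry over. Pictures are saved under pics/ and viewed, about 8 in all and at most 12, crops included, and the job is handed in when it is done.

Besides the shell and the picture viewer there is one more tool, called after "Call:" in YAML: its name, and indented under it one key for each argument. send_rows: Moves the arm, as the interface text tells. Shifts and turns lie within -1 to 1; 1 stands for 0.04 m of shift or 5 degrees of turn. Its arguments: {"type":"object","properties":{"steps":{"type":"array","items":{"type":"array","items":{"type":"array","items":{"type":"number"}}}}},"required":["steps"]}

```bash
mkdir -p pics; cat > h.py <<'E'
import numpy as np, cv2
from scipy.spatial.transform import Rotation as R
from cell import telemetry, camera, ticket
def rot(q): return R.from_quat([q[1],q[2],q[3],q[0]]).as_matrix()
def f(c): return c["image"].shape[0]/2/np.tan(np.radians(c["fov_y"])/2)
def onplane(c,u,v,z):
    d=rot(c["orientation"])@np.array([(u-c["cx"])/f(c),-(v-c["cy"])/f(c),-1]); e=np.array(c["eye"])
    return e+d*(z-e[2])/d[2]
def proj(c,p):
    q=rot(c["orientation"]).T@(np.array(p)-c["eye"]); return c["cx"]+f(c)*q[0]/-q[2], c["cy"]+f(c)*q[1]/q[2]
E
python3 - <<'E'
from h import *
for n in("top","side"):
    c=camera(n); cv2.imwrite(f"pics/{n}0.png",c["image"]); print(n,{k:v for k,v in c.items() if k!="image"})
s=telemetry.state();print(s)
E
```

```text
top {'fov_y': 45.93129313713223, 'cx': 316.7035644973061, 'cy': 230.07355116233728, 'eye': array([0.32072347, 0.1164053 , 1.26428534]), 'orientation': array([-0.70465571, -0.04732089,  0.03745864,  0.70697802])}
side {'fov_y': 42.56952843081576, 'cx': 330.7813475832402, 'cy': 230.5158334361132, 'eye': array([0.14434967, 1.18920798, 0.71951293]), 'orientation': array([-0.12276325, -0.07490464,  0.49700909,  0.85574555])}
{'clock': 0.1, 'q': array([-1.16400538e+00,  2.38715014e-01, -1.41606606e-02,  1.31918872e+00,
       -1.49241970e-05,  1.57079970e+00]), 'dq': array([-0.00211915, -0.00118433,  0.00223852, -0.00177406,  0.00098914,
        0.00039306]), 'joint_torque': array([ 1.83826313e-05, -5.39721107e+01,  3.46998632e+01,  1.34136024e-02,
       -2.61479346e-05,  3.15513614e-05]), 'position': array([ 0.20757527, -0.48182456,  0.23074855]), 'tool_rot': array([-6.19456341e-04,  9.79386496e-01,  2.01994279e-01, -1.35381560e-04]), 'wrist_force': array([-0.14784256, -0.97989523, -0.21179645]), 'ft_torque': array([ 0.0190158 ,  0.05271511, -0.01057269]), 'finger_gap': 0.08528621601549072}
```

View pics/top0.png

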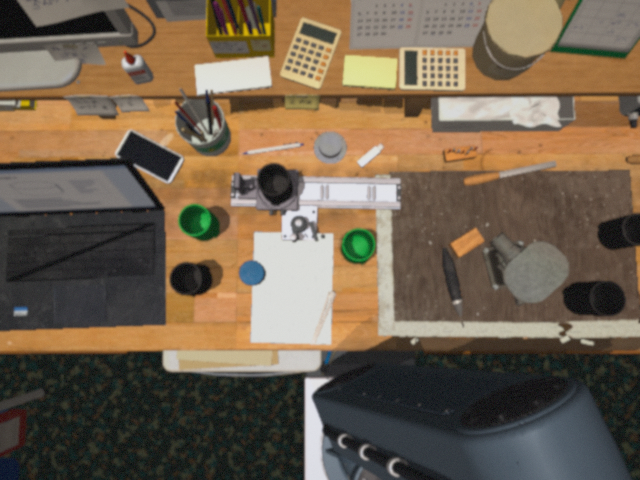

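View pics/side0.png

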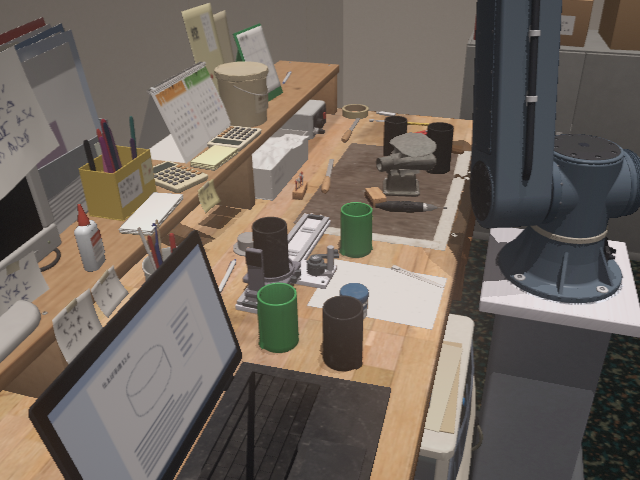

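Top view: the slide spans about (232,190)–(400,192), with the body at (277,184), the paddle at about (240,186) and the lock at about (300,226). One green beaker is at (358,245) and another at (200,221). Next I'll zoom in.

```bash
python3 - <<'E'
from h import *
t=cv2.imread("pics/top0.png")[160:270,220:410]; s=cv2.imread("pics/side0.png")[200:350,220:370]
a=cv2.resize(t,None,fx=4,fy=4,interpolation=cv2.INTER_CUBIC); b=cv2.resize(s,None,fx=4,fy=4,interpolation=cv2.INTER_CUBIC)
cv2.imwrite("pics/tz.png",a); cv2.imwrite("pics/sz.png",b)
c=camera("top")
for n,u,v,z in [("L",232,191,.012),("R",400,192,.012),("green",358,243,.1),("lockpin",300,226,.085)]: print(n,onplane(c,u,v,z).round(4))
E
```

```text
L [0.5611 0.3242 0.012 ]
R [ 0.5569 -0.0532  0.012 ]
green [0.4339 0.0474 0.1   ]
lockpin [0.4717 0.1678 0.085 ]
```

View pics/tz.png

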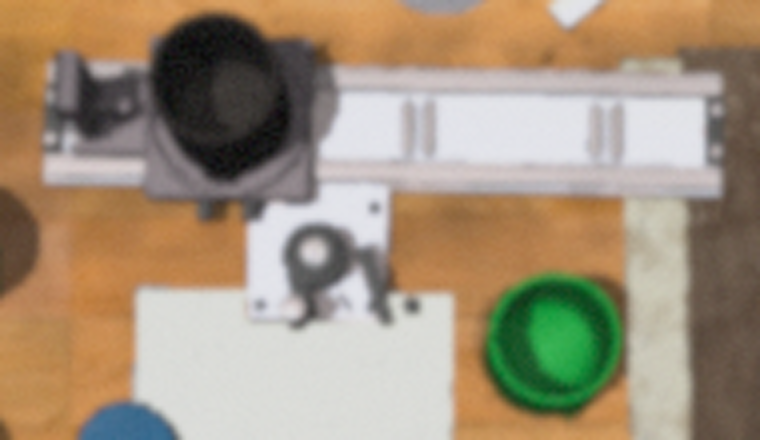

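View pics/sz.png

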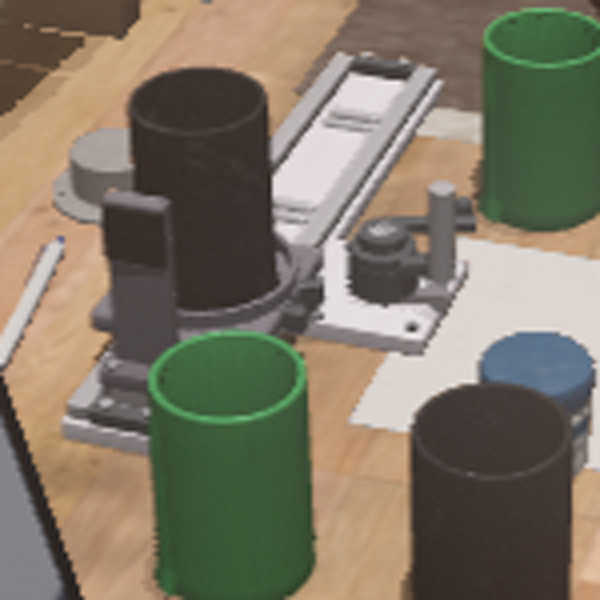

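```bash
python3 - <<'E'
from h import *
c=camera("top"); s=camera("side")
T=lambda x,y,z:onplane(c,220+x/4,160+y/4,z).round(4)
S=lambda x,y,z:onplane(s,220+x/4,200+y/4,z).round(4)
for z in(.01,.022): print("corners",z,[T(*p,z) for p in((44,62),(44,185),(722,72),(722,198))])
h=T(313,250,.048);print("hinge",h,S(385,230,.048)); print("pin",T(295,302,.085),S(440,186,.085))
print("paddle top T",T(68,56,.126),T(70,105,.126)," S top corners",S(106,198,.126),S(170,198,.126),S(120,192,.126))
print("detents",[T(x,130,.012) for x in(418,605)])
# slide dir
a,b=(T(44,62,.016)+T(44,185,.016))/2,(T(722,72,.016)+T(722,198,.016))/2
d=(a-b)[:2];print("len",np.linalg.norm(d)); yh=d/np.linalg.norm(d); xh=np.array([yh[1],-yh[0]]); o=((a+b)/2)[:2]
print("o",o,"yaw",np.degrees(np.arctan2(xh[1],xh[0])))
for n,x,y,z in[("hinge",-.076,.035,.048),("pin0",-.106,.055,.085),("pin1",-.105,.014,.085),("paddle",0,.1675,.108)]:
    p=o+x*xh+y*yh; P=[*p,z]; u,v=proj(c,P);u2,v2=proj(s,P)
    print(n,p.round(4),"topcrop",round((u-220)*4),round((v-160)*4),"sidecrop",round((u2-220)*4),round((v2-200)*4))
for q in(-1,0,1): print(R.from_quat([telemetry.state()["tool_rot"][i] for i in(1,2,3,0)]).as_matrix().round(3).tolist()) if q==0 else 0
E
```

```text
corners 0.01 [array([0.5971, 0.3273, 0.01  ]), array([0.5267, 0.3262, 0.01  ]), array([ 0.5893, -0.0552,  0.01  ]), array([ 0.5175, -0.0538,  0.01  ])]
corners 0.022 [array([0.5945, 0.3253, 0.022 ]), array([0.5247, 0.3242, 0.022 ]), array([ 0.5867, -0.0536,  0.022 ]), array([ 0.5156, -0.0521,  0.022 ])]
hinge [0.4841 0.1732 0.048 ] [0.4808 0.1748 0.048 ]
pin [0.4517 0.1809 0.085 ] [0.4485 0.184  0.085 ]
paddle top T [0.5746 0.2955 0.126 ] [0.549  0.2941 0.126 ]  S top corners [0.5743 0.3016 0.126 ] [0.5458 0.2935 0.126 ] [0.5702 0.2949 0.126 ]
detents [array([0.5566, 0.116 , 0.012 ]), array([0.5561, 0.0112, 0.012 ])]
len 0.3794940875692268
o [0.556525 0.13605 ] yaw -1.2758811487691926
hinge [0.4813 0.1727] topcrop 314 255 sidecrop 385 228
pin0 [0.4518 0.1934] topcrop 271 302 sidecrop 428 195
pin1 [0.4519 0.1524] topcrop 349 301 sidecrop 451 154
paddle [0.5603 0.3035] topcrop 58 91 sidecrop 135 237
[[0.918, 0.396, -0.0], [0.396, -0.918, 0.001], [0.0, -0.001, -1.0]]
```

Both views agree on the slide origin (0.5565, 0.136), yaw about −1.3° and detent spacing. The fingers will be shut, with tool x along slide +y, so first turn the tool −65° about its z.

Call:
send_rows:
  steps:
    - [[0,0,0,0,0,-1,0],[0,0,0,0,0,-1,0],[0,0,0,0,0,-1,0],[0,0,0,0,0,-1,0],[0,0,0,0,0,-1,0],[0,0,0,0,0,-1,0],[0,0,0,0,0,-1,0],[0,0,0,0,0,-1,0]]

```text
clock: 1.25
position: [0.2074, -0.4814, 0.23]
tool_rot: [-0.001, 0.845, 0.534, 0.0]
wrist_force: [0.1, -0.3, -0.1]
finger_gap: 0.0001
```

Call:
send_rows:
  steps:
    - [[0,0,0,0,0,-1,0],[0,0,0,0,0,-1,0],[0,0,0,0,0,-1,0],[0,0,0,0,0,-1,0],[0,0,0,0,0,-1,0],[0,0,0,0,0,-0.1,0]]

```text
clock: 2.0
position: [0.2072, -0.481, 0.2293]
tool_rot: [-0.002, 0.701, 0.713, 0.001]
wrist_force: [0.0, 0.3, 0.0]
finger_gap: 0.0
```

```bash
cat > g.py <<'E'
import sys; from h import *
s=telemetry.state(); M=rot(s["tool_rot"]); g=np.array([float(a) for a in sys.argv[1:4]])
print("t",s["clock"],"p",s["position"].round(4),"F",s["wrist_force"].round(1),"gap",round(s["finger_gap"],4),"q",s["q"].round(2))
yh=np.array([.0224,.9997,0]);print("axes x,y",M[:,0].round(3),M[:,1].round(3),M[:,2].round(3),"yawerr(deg about z)",np.degrees(np.arctan2(M[0,0],M[1,0])-np.arctan2(yh[0],yh[1])).round(2))
d=M.T@(g-s["position"]);print("tool shift units",(d/.04).round(2))
E
python3 g.py .561 .35 .231
```

```text
t 2.0 p [ 0.2072 -0.481   0.2293] F [0.  0.3 0. ] gap 0.0 q [-1.16  0.24 -0.02  1.32 -0.    0.39]
axes x,y [-0.016  1.     0.004] [ 1.     0.016 -0.002] [-0.002  0.004 -1.   ] yawerr(deg about z) -2.22
tool shift units [20.63  9.18  0.03]
```

Call:
send_rows:
  steps:
    - [[1,0.44,0,0,0,0.44,0],[1,0.44,0,0,0,0,0],[1,0.44,0,0,0,0,0],[1,0.44,0,0,0,0,0],[1,0.44,0,0,0,0,0],[1,0.44,0,0,0,0,0],[1,0.44,0,0,0,0,0],[1,0.44,0,0,0,0,0]]

```text
clock: 3.0
position: [0.3595, -0.1581, 0.2299]
tool_rot: [-0.001, 0.723, 0.691, 0.001]
wrist_force: [0.4, 0.1, 0.5]
finger_gap: -0.0001
```

Call:
send_rows:
  steps:
    - [[1,0.44,0,0,0,0,0],[1,0.44,0,0,0,0,0],[1,0.44,0,0,0,0,0],[1,0.44,0,0,0,0,0],[1,0.44,0,0,0,0,0],[1,0.44,0,0,0,0,0],[1,0.44,0,0,0,0,0],[1,0.44,0,0,0,0,0]]

```text
clock: 4.0
position: [0.5208, 0.1659, 0.232]
tool_rot: [0.0, 0.728, 0.685, 0.002]
wrist_force: [0.5, -0.5, 0.4]
finger_gap: 0.0001
```

```bash
python3 g.py .561 .345 .231
```

```text
t 4.0 p [0.5208 0.1659 0.232 ] F [ 0.5 -0.5  0.4] gap 0.0001 q [0.31 0.27 0.03 1.33 0.   1.94]
axes x,y [0.061 0.998 0.003] [ 0.998 -0.061  0.003] [ 0.004  0.002 -1.   ] yawerr(deg about z) 2.19
tool shift units [4.53 0.73 0.04]
```

Call:
send_rows:
  steps:
    - [[0.9,0.15,0,0,0,-0.2,0],[0.9,0.15,0,0,0,-0.2,0],[0.9,0.15,0,0,0,-0.1,0],[0.9,0.15,0,0,0,-0.1,0],[0.9,0.15,0,0,0,0,0],[0,0,0,0,0,0,0]]

```text
clock: 4.75
position: [0.5583, 0.3537, 0.2303]
tool_rot: [0.0, 0.713, 0.702, 0.001]
wrist_force: [-0.5, -1.5, -0.2]
finger_gap: 0.0001
```

```bash
python3 g.py .561 .342 .100
```

```text
t 4.75 p [0.5583 0.3537 0.2303] F [-0.5 -1.5 -0.2] gap 0.0001 q [0.56 0.48 0.35 1.44 0.   2.15]
axes x,y [0.016 1.    0.002] [ 1.    -0.016  0.002] [ 0.002  0.002 -1.   ] yawerr(deg about z) -0.39
tool shift units [-0.3   0.07  3.26]
```

Call:
send_rows:
  steps:
    - [[-0.3,0.05,0.85,0,0,0,0],[0,0,0.85,0,0,0,0],[0,0,0.85,0,0,0,0],[0,0,0.6,0,0,0,0],[0,0,0,0,0,0,0]]

```text
clock: 5.38
position: [0.5599, 0.3376, 0.1014]
tool_rot: [0.001, 0.715, 0.699, 0.001]
wrist_force: [0.0, 0.8, -0.4]
finger_gap: 0.0003
```

```bash
python3 g.py .561 .316 .102; python3 - <<'E'
from h import *
c=camera("side");cv2.imwrite("pics/s1.png",cv2.resize(c["image"][120:340,180:400],None,fx=2.7,fy=2.7,interpolation=cv2.INTER_CUBIC))
E
```

```text
t 5.375 p [0.5599 0.3376 0.1014] F [ 0.   0.8 -0.4] gap 0.0003 q [ 0.54  0.52  0.08  1.13 -0.    2.14]
axes x,y [0.024 1.    0.   ] [ 1.    -0.024  0.002] [ 0.002  0.    -1.   ] yawerr(deg about z) 0.07
tool shift units [-0.54  0.04 -0.02]
```

View pics/s1.png

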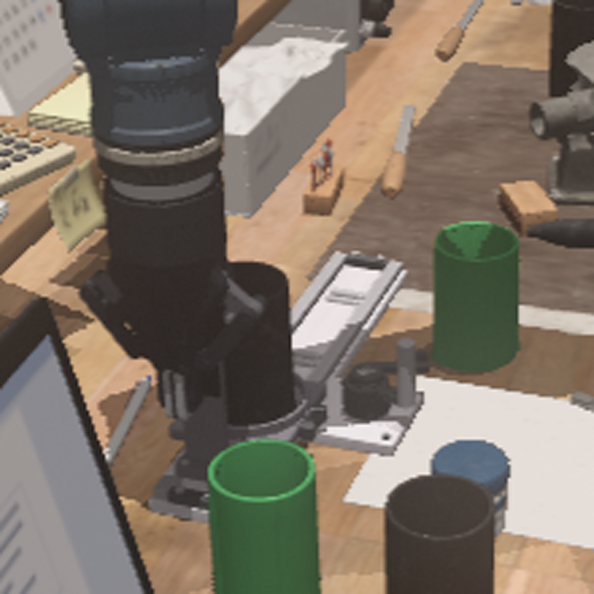

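The view shows the shut fingers in line with the paddle on its outer side, and the gripper body well above the beaker rim. I'll creep in to contact.

Call:
send_rows:
  steps:
    - [[-0.3,0,0,0,0,0,0],[-0.1,0,0,0,0,0,0],[-0.1,0,0,0,0,0,0],[0,0,0,0,0,0,0]]

```text
clock: 5.92
position: [0.5619, 0.3166, 0.1068]
tool_rot: [0.002, 0.716, 0.698, 0.005]
wrist_force: [-0.7, 0.5, 0.1]
finger_gap: -0.0
```

Call:
send_rows:
  steps:
    - [[-0.08,0,0,0,0,0,0],[-0.05,0,0,0,0,0,0],[0,0,0,0,0,0,0]]

```text
clock: 6.3
position: [0.5619, 0.3135, 0.1071]
tool_rot: [0.0, 0.715, 0.699, 0.006]
wrist_force: [0.6, 0.2, -0.4]
finger_gap: 0.0002
```

Call:
send_rows:
  steps:
    - [[-0.08,0,0.06,0,0,0,0],[-0.05,0,0.06,0,0,0,0],[0,0,0,0,0,0,0]]

```text
clock: 6.68
position: [0.5628, 0.3118, 0.1041]
tool_rot: [-0.001, 0.715, 0.7, 0.01]
wrist_force: [0.9, 0.7, -0.3]
finger_gap: -0.0
```

Call:
send_rows:
  steps:
    - [[-0.08,0,0,0,0,0,0],[-0.05,0,0,0,0,0,0],[0,0,0,0,0,0,0]]

```text
clock: 7.05
position: [0.5627, 0.3063, 0.1039]
tool_rot: [-0.001, 0.715, 0.7, 0.009]
wrist_force: [-0.3, -0.0, 0.4]
finger_gap: 0.0
```

Call:
send_rows:
  steps:
    - [[-0.06,0,0,0,0,0,0],[-0.05,0,0,0,0,0,0],[0,0,0,0,0,0,0]]

```text
clock: 7.42
position: [0.5624, 0.3008, 0.1035]
tool_rot: [-0.001, 0.715, 0.699, 0.009]
wrist_force: [-0.4, 0.7, 0.2]
finger_gap: 0.0
```

```bash
python3 g.py .561 .316 .102; python3 - <<'E'
from h import *
c=camera("top");d=camera("side")
a=cv2.resize(c["image"][150:250,210:310],(500,500),interpolation=cv2.INTER_CUBIC);b=cv2.resize(d["image"][210:330,200:300],(417,500),interpolation=cv2.INTER_CUBIC)
cv2.imwrite("pics/m1.png",np.hstack([a,b])[:, :800])
E
```

```text
t 7.425 p [0.5624 0.3008 0.1035] F [-0.4  0.7  0.2] gap 0.0 q [0.49 0.48 0.02 1.09 0.01 2.08]
axes x,y [0.022 1.    0.013] [ 1.    -0.022  0.011] [ 0.012  0.013 -1.   ] yawerr(deg about z) -0.04
tool shift units [ 0.38 -0.04  0.04]
```

View pics/m1.png

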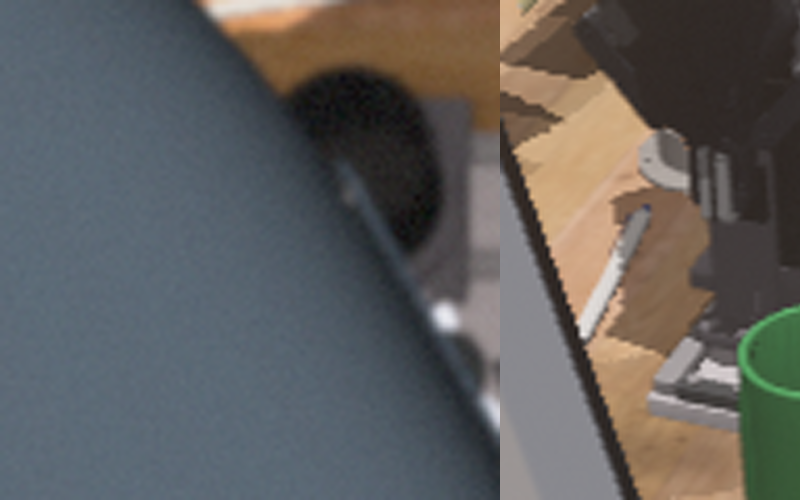

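The carrier is already moving: its right edge shifted about 5 px, or roughly 10 mm. I'll push on at low speed, trimming tilt, and stop well short of the station.

Call:
send_rows:
  steps:
    - [[-0.15,0,0,0.07,-0.07,0,0],[-0.15,0,0,0.07,-0.07,0,0],[-0.15,0,0,0,0,0,0],[-0.15,0,0,0,0,0,0],[-0.15,0,0,0,0,0,0],[-0.15,0,0,0,0,0,0],[0,0,0,0,0,0,0]]

```text
clock: 8.4
position: [0.5613, 0.262, 0.1032]
tool_rot: [-0.001, 0.715, 0.699, -0.001]
wrist_force: [-0.5, -0.0, 0.3]
finger_gap: 0.0002
```

```bash
python3 g.py .561 .25 .102; cat > e.py <<'E'
from h import *
o=np.array([.5565,.1360]);yh=np.array([.0224,.9997]);xh=np.array([.9997,-.0224])
c=camera("top");g=cv2.GaussianBlur(cv2.cvtColor(c["image"],cv2.COLOR_BGR2GRAY),(3,3),0).astype(float)
# carrier's leading edge: dark->bright step along slide lines on the plate's plane
for X in(-.038,-.03,.03,.038):
    Y=np.arange(.06,-.11,-.0005); v=[]
    for y in Y:
        u=proj(c,[*(o+X*xh+y*yh),.034]); v.append(cv2.getRectSubPix(g.astype(np.float32),(1,1),u)[0,0])
    v=np.array(v); d=v[8:]-v[:-8]; i=d.argmax(); print("X",X,"edge slide y",round(Y[i+4],4),"step",round(d[i]),"travel",round(.039-Y[i+4],4))
cv2.imwrite("pics/last_top.png",c["image"])
E
python3 e.py
```

```text
t 8.4 p [0.5613 0.262  0.1032] F [-0.5 -0.   0.3] gap 0.0002 q [ 0.44  0.46 -0.01  1.1   0.    2.03]
axes x,y [ 0.022  1.    -0.   ] [ 1.    -0.022 -0.002] [-0.002 -0.    -1.   ] yawerr(deg about z) -0.02
tool shift units [-0.3  -0.    0.03]
X -0.038 edge slide y -0.0 step 16 travel 0.039
X -0.03 edge slide y -0.013 step 17 travel 0.052
X 0.03 edge slide y -0.076 step 45 travel 0.115
X 0.038 edge slide y -0.074 step 33 travel 0.113
```

Call:
send_rows:
  steps:
    - [[-0.15,0,0,0,0,0,0],[-0.15,0,0,0,0,0,0],[-0.15,0,0,0,0,0,0],[-0.15,0,0,0,0,0,0],[-0.15,0,0,0,0,0,0],[-0.12,0,0,0,0,0,0],[0,0,0,0,0,0,0]]

```text
clock: 9.32
position: [0.5605, 0.2251, 0.1032]
tool_rot: [-0.001, 0.715, 0.699, -0.001]
wrist_force: [-0.2, -0.3, 0.1]
finger_gap: 0.0
```

```bash
python3 g.py .561 .211 .102;  python3 e.py; python3 - <<'E'
from h import *
i=cv2.imread("pics/last_top.png")[160:260,240:400];cv2.imwrite("pics/z2.png",cv2.resize(i,None,fx=5,fy=5,interpolation=cv2.INTER_CUBIC))
c=camera("top")
o=np.array([.5565,.1360]);yh=np.array([.0224,.9997]);xh=np.array([.9997,-.0224])
for X,Y in((-.046,-.066),(.046,-.066),(-.046,-.0285),(-.046,-.0115)):
  u=proj(c,[*(o+X*xh+Y*yh),.034]);print("target px in crop",X,Y,round((u[0]-240)*5),round((u[1]-160)*5))
E
```

```text
t 9.325 p [0.5605 0.2251 0.1032] F [-0.2 -0.3  0.1] gap 0.0 q [ 0.38  0.44 -0.05  1.08  0.    1.97]
axes x,y [0.022 1.    0.   ] [ 1.    -0.022 -0.002] [-0.002  0.    -1.   ] yawerr(deg about z) -0.04
tool shift units [-0.35  0.02  0.03]
X -0.038 edge slide y -0.0525 step 22 travel 0.0915
X -0.03 edge slide y -0.05 step 29 travel 0.089
X 0.03 edge slide y -0.1075 step 38 travel 0.1465
X 0.038 edge slide y -0.107 step 31 travel 0.146
target px in crop -0.046 -0.066 525 259
target px in crop 0.046 -0.066 528 54
target px in crop -0.046 -0.0285 440 258
target px in crop -0.046 -0.0115 401 257
```

View pics/z2.png

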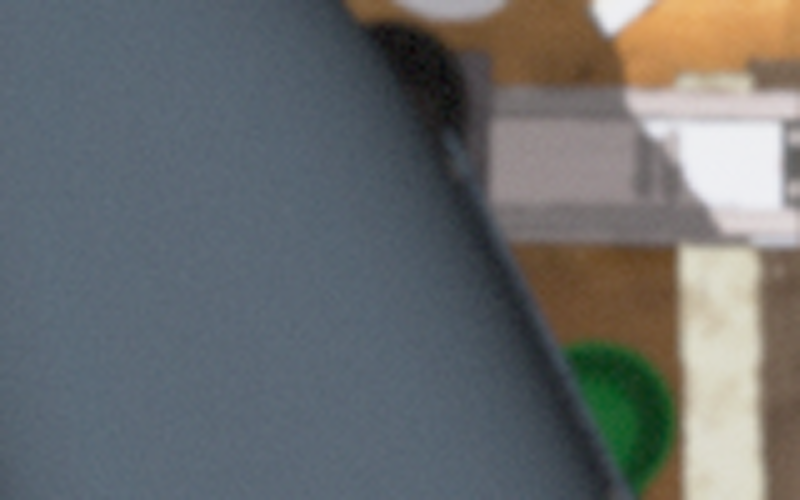

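View: carrier's leading edge at crop x≈488 against target 527, so about 16 mm remain. I'll creep 12 mm.

Call:
send_rows:
  steps:
    - [[-0.1,0,0,0,0,0,0],[-0.1,0,0,0,0,0,0],[-0.08,0,0,0,0,0,0],[-0.02,0,0,0,0,0,0],[0,0,0,0,0,0,0]]

```text
clock: 10.05
position: [0.5603, 0.2174, 0.1033]
tool_rot: [-0.004, 0.713, 0.701, 0.002]
wrist_force: [-0.7, 0.4, 0.6]
finger_gap: -0.0002
```

```bash
sed -i 's/(-.038,-.03,.03,.038)/(0,.01,.02,.03,.038)/; s/Y=np.arange(.06,-.11/Y=np.arange(-.03,-.085/' e.py; python3 g.py .561 .2095 .102;  python3 e.py
```

```text
t 10.05 p [0.5603 0.2174 0.1033] F [-0.7  0.4  0.6] gap -0.0002 q [ 0.37  0.43 -0.06  1.08  0.01  1.95]
axes x,y [0.018 1.    0.008] [ 1.    -0.018 -0.002] [-0.002  0.008 -1.   ] yawerr(deg about z) -0.26
tool shift units [-0.2   0.02  0.03]
X 0 edge slide y -0.0565 step 37 travel 0.0955
X 0.01 edge slide y -0.0565 step 36 travel 0.0955
X 0.02 edge slide y -0.0565 step 22 travel 0.0955
X 0.03 edge slide y -0.047 step 22 travel 0.086
X 0.038 edge slide y -0.0445 step 22 travel 0.0835
```

Call:
send_rows:
  steps:
    - [[-0.06,0,0,0,0,0,0],[-0.06,0,0,0,0,0,0],[-0.04,0,0,0,0,0,0],[0,0,0,0,0,0,0]]

```text
clock: 10.6
position: [0.5601, 0.21, 0.1033]
tool_rot: [-0.003, 0.713, 0.701, 0.002]
wrist_force: [0.1, -0.1, 0.9]
finger_gap: 0.0001
```

```bash
python3 g.py .561 .2095 .102;  python3 e.py|head -3
```

```text
t 10.6 p [0.5601 0.21   0.1033] F [ 0.1 -0.1  0.9] gap 0.0001 q [ 0.35  0.43 -0.07  1.07  0.01  1.94]
axes x,y [0.018 1.    0.008] [ 1.    -0.018 -0.002] [-0.002  0.008 -1.   ] yawerr(deg about z) -0.24
tool shift units [-0.01  0.02  0.03]
X 0 edge slide y -0.063 step 37 travel 0.102
X 0.01 edge slide y -0.063 step 38 travel 0.102
X 0.02 edge slide y -0.063 step 25 travel 0.102
```

```bash
python3 - <<'E'
s=open('e.py').read().replace('g=cv2','c["image"]=cv2.imread("pics/top0.png");g=cv2').replace('arange(-.03,-.085','arange(.065,.005').replace('pics/last_top','pics/junk')
exec(s)
E
```

```text
X 0 edge slide y 0.0275 step 51 travel 0.0115
X 0.01 edge slide y 0.0255 step 54 travel 0.0135
X 0.02 edge slide y 0.026 step 42 travel 0.013
X 0.03 edge slide y 0.0285 step 45 travel 0.0105
X 0.038 edge slide y 0.0305 step 31 travel 0.0085
```

Call:
send_rows:
  steps:
    - [[0,0,0,0,0,0,0],[0,0,0,0,0,0,0]]

```text
clock: 10.95
position: [0.5602, 0.21, 0.1033]
tool_rot: [-0.003, 0.714, 0.701, 0.002]
wrist_force: [-0.3, 0.2, -0.5]
finger_gap: 0.0003
```

```bash
python3 e.py|head -3
```

```text
X 0 edge slide y -0.063 step 36 travel 0.102
X 0.01 edge slide y -0.063 step 37 travel 0.102
X 0.02 edge slide y -0.063 step 23 travel 0.102
```

Call:
send_rows:
  steps:
    - [[-0.03,0,0,0,0,0,0],[0,0,0,0,0,0,0]]

```text
clock: 11.25
position: [0.5602, 0.2089, 0.1033]
tool_rot: [-0.003, 0.713, 0.701, 0.002]
wrist_force: [-0.0, 0.4, 0.2]
finger_gap: 0.0
```

```bash
python3 g.py .561 .2095 .102; python3 e.py|head -3
```

```text
t 11.25 p [0.5602 0.2089 0.1033] F [-0.   0.4  0.2] gap 0.0 q [ 0.35  0.43 -0.07  1.07  0.01  1.94]
axes x,y [0.018 1.    0.007] [ 1.    -0.018 -0.002] [-0.002  0.007 -1.   ] yawerr(deg about z) -0.25
tool shift units [0.02 0.02 0.03]
X 0 edge slide y -0.065 step 37 travel 0.104
X 0.01 edge slide y -0.065 step 37 travel 0.104
X 0.02 edge slide y -0.065 step 23 travel 0.104
```

Reads 104 mm, inside the capture range. I'll back off and look.

Call:
send_rows:
  steps:
    - [[0.3,0,0,0,0,0,0],[0.4,0,0,0,0,0,0],[0.4,0,-0.5,0,0,0,0],[0,0,-1,0,0,0,0],[0,0,-1,0,0,0,0],[0,0,-1,0,0,0,0],[0,0,0,0,0,0,0]]

```text
clock: 12.18
position: [0.5606, 0.2602, 0.247]
tool_rot: [-0.004, 0.712, 0.702, 0.002]
wrist_force: [0.3, 0.3, -0.3]
finger_gap: -0.0005
```

```bash
python3 g.py .44 .25 .2; python3 e.py|head -3
python3 - <<'E'
from h import *
d=camera("side");a=cv2.imread("pics/last_top.png")
a=cv2.resize(a[165:245,270:350],(400,400),interpolation=cv2.INTER_CUBIC);b=cv2.resize(d["image"][200:320,220:340],(400,400),interpolation=cv2.INTER_CUBIC)
cv2.imwrite("pics/m3.png",np.hstack([a,b]))
o=np.array([.5565,.1360]);yh=np.array([.0224,.9997]);xh=np.array([.9997,-.0224])
for X,Y,z in((-.046,-.066,.034),(.046,-.066,.034),(-.046,-.0285,.034),(-.046,-.0115,.034),(0,.0625,.108)):
  p=[*(o+X*xh+Y*yh),z];u=proj(d,p);print("side px",X,Y,[round((u[0]-220)/.3),round((u[1]-200)/.3)])
E
```

```text
t 12.175 p [0.5606 0.2602 0.247 ] F [ 0.3  0.3 -0.3] gap -0.0005 q [0.43 0.4  0.26 1.43 0.01 2.02]
axes x,y [0.015 1.    0.008] [ 1.    -0.015 -0.003] [-0.003  0.008 -1.   ] yawerr(deg about z) -0.44
tool shift units [-0.31 -3.01  1.18]
X 0 edge slide y -0.065 step 37 travel 0.104
X 0.01 edge slide y -0.065 step 36 travel 0.104
X 0.02 edge slide y -0.065 step 22 travel 0.104
side px -0.046 -0.066 [328, 123]
side px 0.046 -0.066 [199, 103]
side px -0.046 -0.0285 [310, 151]
side px -0.046 -0.0115 [301, 164]
side px 0 0.0625 [184, 108]
```

View pics/m3.png

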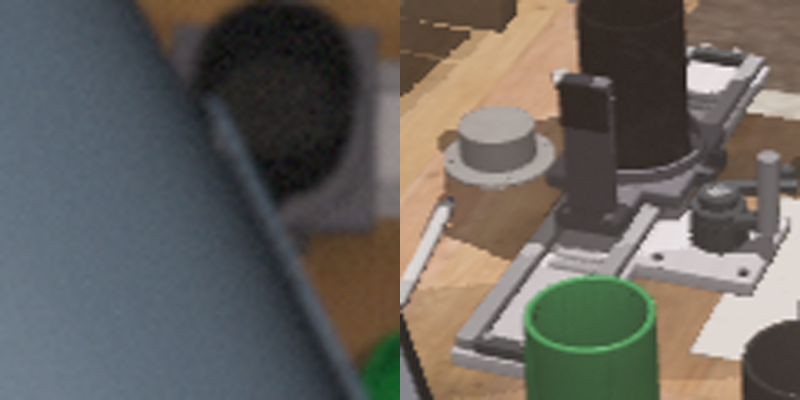

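Side view: the pad centre is at (184,108), which is exactly the predicted middle-station pixel, and the body is upright. Moving on to the lock, I'll check the jar's clearance while travelling.

Call:
send_rows:
  steps:
    - [[-0.1,-0.7,0,-0.05,0,0,0],[-0.1,-0.7,0,-0.05,0,0,0],[-0.1,-0.7,0,0,0,0,0],[-0.1,-0.7,0,0,0,0,0],[0,0,0,0,0,0,0]]

```text
clock: 12.9
position: [0.4407, 0.2449, 0.2358]
tool_rot: [-0.004, 0.712, 0.702, -0.003]
wrist_force: [0.1, -0.2, 0.7]
finger_gap: 0.0003
```

```bash
python3 g.py .448 .235 .065; python3 - <<'E'
from h import *
c=camera("top");i=cv2.imread("pics/top0.png");h=cv2.cvtColor(i,cv2.COLOR_BGR2HSV)
m=cv2.inRange(h,(95,110,50),(115,255,255));n,l,st,ce=cv2.connectedComponentsWithStats(m)
for k in range(1,n):
  if st[k,4]>150: print(st[k],onplane(c,*ce[k],.054).round(3))
E
```

```text
t 12.9 p [0.4407 0.2449 0.2358] F [ 0.1 -0.2  0.7] gap 0.0003 q [ 0.5   0.21 -0.04  1.33  0.    2.09]
axes x,y [ 0.014  1.    -0.   ] [ 1.    -0.014 -0.01 ] [-0.01  0.   -1.  ] yawerr(deg about z) -0.49
tool shift units [-0.25  0.23  4.27]
[240 262  24  22 409] [0.376 0.272 0.054]
```

Call:
send_rows:
  steps:
    - [[-0.2,0.2,0.8,0,0.1,0,0],[0,0,0.8,0,0,0,0],[0,0,0.8,0,0,0,0],[0,0,0.8,0,0,0,0],[0,0,0.6,0,0,0,0],[0,0,0.2,0,0,0,0],[0,0,0,0,0,0,0]]

```text
clock: 13.82
position: [0.4522, 0.2392, 0.0662]
tool_rot: [-0.007, 0.712, 0.702, -0.001]
wrist_force: [0.5, 0.2, -0.1]
finger_gap: -0.0003
```

```bash
python3 g.py .448 .205 .064; python3 - <<'E'
from h import *
c=camera("side");cv2.imwrite("pics/s4.png",cv2.resize(c["image"][190:330,250:390],None,fx=4,fy=4,interpolation=cv2.INTER_CUBIC))
E
```

```text
t 13.825 p [0.4522 0.2392 0.0662] F [ 0.5  0.2 -0.1] gap -0.0003 q [ 0.48  0.33 -0.33  0.91  0.01  2.07]
axes x,y [0.015 1.    0.007] [ 1.    -0.015 -0.012] [-0.012  0.008 -1.   ] yawerr(deg about z) -0.43
tool shift units [-0.86 -0.09  0.05]
```

View pics/s4.png

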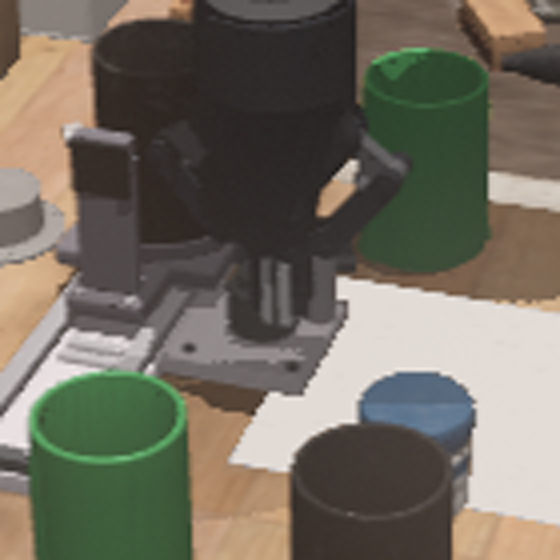

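```bash
python3 - <<'E'
from h import *
c=camera("side")
for n,p in(("tcp",(.4522,.2392,.0662)),("tcp+x",(.4667,.2392,.0662)),("tcp-x",(.4377,.2392,.0662)),("at pin y",(.4522,.2,.0662)),("pin top",(.4495,.1825,.085)),("pin 39",(.4495,.1825,.039)),("hinge",(.4813,.1727,.048))):
  u=proj(c,p);print(n,round((u[0]-250)*4),round((u[1]-190)*4))
E
```

```text
tcp 280 315
tcp+x 252 311
tcp-x 309 320
at pin y 304 273
pin top 319 224
pin 39 319 302
hinge 265 268
```

The fingers' tips are at about (278,312), as predicted (280,315), with the collar behind them and the pin at (320,290). I'll approach the pin.

Call:
send_rows:
  steps:
    - [[-0.3,-0.05,0.03,-0.05,0.1,0,0],[-0.3,-0.05,0.03,-0.05,0,0,0],[-0.15,0,0,0,0,0,0],[0,0,0,0,0,0,0]]

```text
clock: 14.42
position: [0.4488, 0.2074, 0.0664]
tool_rot: [-0.006, 0.713, 0.702, 0.008]
wrist_force: [0.3, 0.2, -0.5]
finger_gap: -0.0001
```

Call:
send_rows:
  steps:
    - [[-0.1,0,0,0,0,0,0],[-0.1,0,0,0,0,0,0],[-0.1,0,0,0,0,0,0],[0,0,0,0,0,0,0]]

```text
clock: 14.92
position: [0.4487, 0.1952, 0.0663]
tool_rot: [-0.006, 0.712, 0.702, 0.008]
wrist_force: [0.7, -0.3, 0.6]
finger_gap: -0.0001
```

```bash
python3 g.py .448 .17 .064
```

```text
t 14.925 p [0.4487 0.1952 0.0663] F [ 0.7 -0.3  0.6] gap -0.0001 q [ 0.4   0.29 -0.4   0.87  0.02  1.99]
axes x,y [0.015 1.    0.02 ] [ 1.    -0.015  0.002] [ 0.003  0.02  -1.   ] yawerr(deg about z) -0.42
tool shift units [-0.63 -0.01  0.04]
```

Call:
send_rows:
  steps:
    - [[-0.1,0,0,0,-0.1,0,0],[-0.1,0,0,0,-0.1,0,0],[-0.1,0,0,0,0,0,0],[-0.1,0,0,0,0,0,0],[0,0,0,0,0,0,0]]

```text
clock: 15.55
position: [0.4485, 0.1784, 0.0661]
tool_rot: [0.0, 0.712, 0.702, 0.001]
wrist_force: [0.1, 0.7, -0.4]
finger_gap: -0.0003
```

Call:
send_rows:
  steps:
    - [[-0.06,0,0,0,0,0,0],[-0.05,0,0,0,0,0,0],[0,0,0,0,0,0,0]]

```text
clock: 15.92
position: [0.4492, 0.1739, 0.0662]
tool_rot: [0.001, 0.712, 0.702, 0.002]
wrist_force: [0.9, 1.1, -1.4]
finger_gap: 0.0002
```

```bash
python3 g.py .448 .17 .064; python3 - <<'E'
from h import *
c=camera("side");cv2.imwrite("pics/s5.png",cv2.resize(c["image"][200:320,270:390],None,fx=4,fy=4,interpolation=cv2.INTER_CUBIC))
E
```

```text
t 15.925 p [0.4492 0.1739 0.0662] F [ 0.9  1.1 -1.4] gap 0.0002 q [ 0.37  0.28 -0.41  0.88  0.    1.95]
axes x,y [0.015 1.    0.002] [ 1.    -0.015  0.004] [ 0.004  0.002 -1.   ] yawerr(deg about z) -0.43
tool shift units [-0.1  -0.03  0.06]
```

View pics/s5.png

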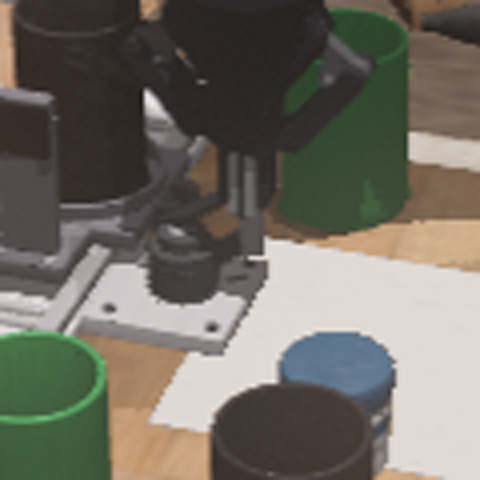

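The pin has swung along with the finger. I'll keep creeping to the stop and watch the force.

Call:
send_rows:
  steps:
    - [[-0.05,0,0,0,0,0,0],[-0.03,0,0,0,0,0,0],[0,0,0,0,0,0,0]]

```text
clock: 16.35
position: [0.4497, 0.1708, 0.0664]
tool_rot: [0.001, 0.712, 0.702, 0.002]
wrist_force: [1.2, 2.0, -1.2]
finger_gap: 0.0001
```

Call:
send_rows:
  steps:
    - [[-0.05,0,0,0,0,0,0],[-0.05,0,0,0,0,0,0]]

```text
clock: 16.6
position: [0.45, 0.1692, 0.0665]
tool_rot: [-0.001, 0.712, 0.702, 0.005]
wrist_force: [-0.1, 15.2, -3.8]
finger_gap: 0.0
```

Force has risen to 15 N at y=0.169, where the stop was expected (0.170); a tooth on a lug would stop near 0.175. One more light press, then retract.

Call:
send_rows:
  steps:
    - [[-0.03,0,0,0,0,0,0],[-0.02,0,0,0,0,0,0]]

```text
clock: 16.85
position: [0.4498, 0.1698, 0.0666]
tool_rot: [-0.003, 0.711, 0.703, 0.006]
wrist_force: [0.4, 6.4, -1.7]
finger_gap: -0.0001
```

Call:
send_rows:
  steps:
    - [[0.2,0,0,0,0,0,0],[0.4,0,0,0,0,0,0],[0.5,0,0,0,0,0,0],[0,0,-1,0,0,0,0],[0,0,-1,0,0,0,0],[0,0,-1,0,0,0,0],[0,0,-1,0,0,0,0],[0,0,0,0,0,0,0]]

```text
clock: 17.85
position: [0.4476, 0.217, 0.231]
tool_rot: [-0.003, 0.711, 0.704, 0.003]
wrist_force: [0.0, -0.5, -1.6]
finger_gap: 0.0004
```

Call:
send_rows:
  steps:
    - [[-1,-0.5,0,0,0,0,0],[-1,-0.5,0,0,0,0,0],[-1,-0.5,0,0,0,0,0],[-1,-0.5,0,0,0,0,0],[-1,0,0,0,0,0,0],[-1,0,0,0,0,0,0],[-1,0,0,0,0,0,0],[-1,0,0,0,0,0,0]]

```text
clock: 18.85
position: [0.36, -0.1058, 0.2226]
tool_rot: [-0.005, 0.708, 0.706, -0.001]
wrist_force: [0.8, 0.6, -0.3]
finger_gap: -0.0003
```

```bash
python3 g.py .448 .17 .064; python3 - <<'E'
from h import *
c=camera("top");d=camera("side")
a=cv2.resize(c["image"][160:260,220:340],(480,400),interpolation=cv2.INTER_CUBIC);b=cv2.resize(d["image"][220:300,260:324],(320,400),interpolation=cv2.INTER_CUBIC)
b=cv2.resize(d["image"][210:320,250:338],(320,400),interpolation=cv2.INTER_CUBIC)
cv2.imwrite("pics/m6.png",np.hstack([a,b]))
o=np.array([.5565,.1360]);yh=np.array([.0224,.9997]);xh=np.array([.9997,-.0224])
for n,X,Y,z in(("pin",-.105,.014,.085),("notch",-.05,-.02,.034),("plateR",-.046,-.066,.034),("paddle",0,.0625,.108)):
  p=[*(o+X*xh+Y*yh),z];u=proj(c,p);w=proj(d,p);print(n,[round((u[0]-220)*4),round((u[1]-160)*4)],[480+round((w[0]-250)*400/110),round((w[1]-210)*400/110)])
E
```

```text
t 18.85 p [ 0.36   -0.1058  0.2226] F [ 0.8  0.6 -0.3] gap -0.0003 q [-0.29 -0.01 -0.32  1.26  0.    1.28]
axes x,y [0.002 1.    0.006] [ 1.    -0.002 -0.008] [-0.007  0.006 -1.   ] yawerr(deg about z) -1.16
tool shift units [6.88 2.22 3.99]
pin [349, 301] [781, 104]
notch [416, 213] [710, 137]
plateR [500, 208] [729, 98]
paddle [259, 94] [572, 82]
```

View pics/m6.png

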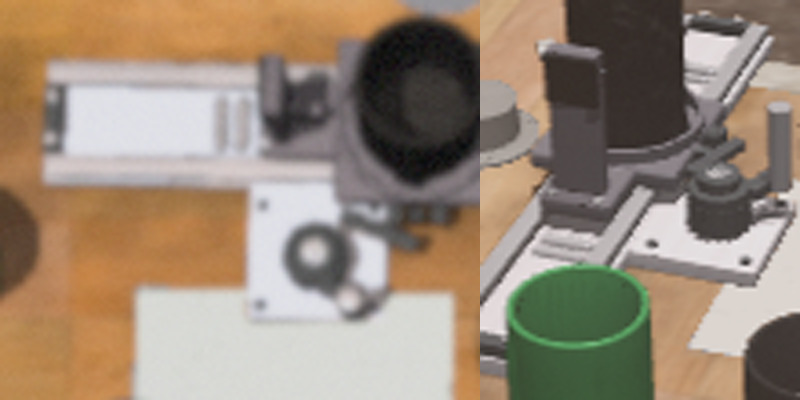

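Pin at (350,298) in the top view and (780,104) in the side view, both at the predicted locked pixels. I'll use the last view for the tooth in the notch.

```bash
python3 - <<'E'
from h import *
c=camera("top");d=camera("side")
a=cv2.resize(c["image"][200:240,290:345],(550,400),interpolation=cv2.INTER_CUBIC);b=cv2.resize(d["image"][225:290,290:331],(252,400),interpolation=cv2.INTER_CUBIC)
a=cv2.convertScaleAbs(a,alpha=1.5,beta=10);b=cv2.convertScaleAbs(b,alpha=1.5,beta=10)
cv2.imwrite("pics/m7.png",np.hstack([a,b])[:, :800])
o=np.array([.5565,.1360]);yh=np.array([.0224,.9997]);xh=np.array([.9997,-.0224])
hx,hy=-.076,.035
T=lambda X,Y,z:[round((a*10)) for a in (proj(c,[*(o+X*xh+Y*yh),z])-np.array([290,200]))]
S=lambda X,Y,z:[550*(i==0)+round(a*400/65) for i,a in enumerate(proj(d,[*(o+X*xh+Y*yh),z])-np.array([290,225]))]
for n,X,Y in(("notch",-.05,-.02),("lugA",-.05,-.0115),("lugB",-.05,-.0285),("hinge",hx,hy)): print(n,T(X,Y,.034),S(X,Y,.034))
E
```

```text
notch [341, 133] [694, 139]
lugA [302, 132] [685, 151]
lugB [380, 134] [702, 127]
hinge [88, 246] [713, 232]
```

View pics/m7.png

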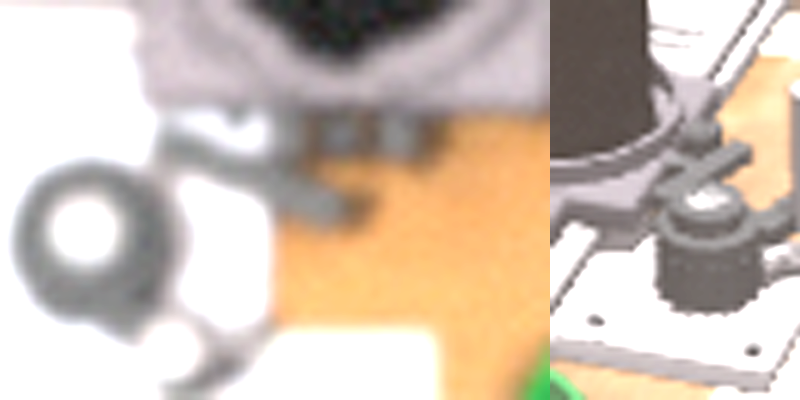

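```bash
cat > tri.py <<'E'
from h import *
o=np.array([.5565,.1360]);yh=np.array([.0224,.9997]);xh=np.array([.9997,-.0224]);H=np.array([-.076,.035])
def tri(c,d,u,w):
    A=[];b=[]
    for k,q in((c,u),(d,w)):
        e=np.array(k["eye"]);r=onplane(k,*q,0)-e;r/=np.linalg.norm(r);P=np.eye(3)-np.outer(r,r);A.append(P);b.append(P@e)
    x=np.linalg.lstsq(np.vstack(A),np.hstack(b),rcond=None)[0]
    res=[np.linalg.norm(A[i]@x-b[i])*1e3 for i in(0,1)]
    s=np.array([(x[:2]-o)@xh,(x[:2]-o)@yh]);r=s-H
    return "slide",s.round(4),"z",x[2].round(4),"radius",np.hypot(*r).round(4),"ang",np.degrees(np.arctan2(r[1],r[0])).round(1),"res mm",np.round(res,1)
E
python3 - <<'E'
from tri import *
c=camera("top");d=camera("side")
T=lambda x,y:(290+x/10,200+y/10); S=lambda x,y:(290+(x-550)*65/400,225+y*65/400)
S6=lambda x,y:(250+(x-480)*110/400,210+y*110/400)
for n,u,w in(("hinge",T(85,232),S(705,196)),("pin",T(170,348),S6(779,106)),("barend",T(358,205),S(745,152)),("elbow",T(175,138),S(668,190)),("blobmid/knob",T(345,132),S(700,130))): print(n,*tri(c,d,u,w))
t=lambda x,y:(220+x/4,160+y/4); s=lambda x,y:(220+x/4,200+y/4)
print("initial"); 
for n,u,w in(("hinge",t(313,250),s(385,230)),("pin",t(295,302),s(440,186)),("barend",t(387,318),s(470,218))): print(n,*tri(c,d,u,w))
g=cv2.cvtColor(c["image"],cv2.COLOR_BGR2GRAY); print(g[208:224,304:338])
E
```

```text
hinge slide [-0.0742  0.0351] z 0.0479 radius 0.0018 ang 4.2 res mm [0.6 0.6]
pin slide [-0.1038  0.0148] z 0.0838 radius 0.0344 ang -143.9 res mm [0.1 0.1]
barend slide [-0.0663 -0.0243] z 0.0292 radius 0.0601 ang -80.7 res mm [1.1 1.1]
elbow slide [-0.0526  0.0162] z 0.0351 radius 0.03 ang -38.9 res mm [0.8 0.8]
blobmid/knob slide [-0.0511 -0.0212] z 0.0372 radius 0.0614 ang -66.1 res mm [0.9 0.9]
initial
hinge slide [-0.0744  0.0353] z 0.0468 radius 0.0016 ang 9.4 res mm [1.4 1.4]
pin slide [-0.1068  0.0423] z 0.0829 radius 0.0316 ang 166.6 res mm [1.2 1.2]
barend slide [-0.1086 -0.0052] z 0.0361 radius 0.0517 ang -129.1 res mm [0.3 0.3]
[[142 132 131 131 132 132 132 132 129 127 119 116 111 109 112 111 112 116
  117 118 117 118 118 119 113 107 112 113 112 112 114 123 128 128]
 [148 127 125 125 124 123 122 121 120 117 114 112 105 102  98  98 102 108
  110 110 109 111 111 108 105  97  98 104 109 110 115 118 118 121]
 [166 140 126 124 127 125 129 121 113 101 104 114 107  97  91  88  85  83
   85  83  83  84  85  86  85  86  88  91  94  98  98 102 109 110]
 [193 161 139 141 150 155 16
[... 1105 characters left out ...]
  91 110 143 176 200 208 197 184 169 155 136 111  94  93  90  89  91
   87  86  82  82  82  94 115 126 128 125 125 121 123 120 121 121]
 [ 76  81 101 130 165 201 217 219 216 209 196 173 135 101  90  90  93  91
   91  81  77  72  74  93 113 128 129 127 125 123 128 122 121 126]
 [ 75  76  89 117 149 185 214 223 225 223 218 202 157 112  94  94  92  94
   93  86  72  70  84 101 119 129 128 129 129 126 126 125 127 124]
 [ 74  75  87 110 138 170 208 222 224 224 223 213 171 122 107  98 101  97
   96  94  88  85  95 112 128 130 130 130 132 129 129 130 130 127]
 [ 77  74  85 106 130 163 204 221 224 225 224 214 174 135 117 115 111 106
  107 108 105 107 113 124 128 129 130 131 129 132 130 131 131 129]]
```

```bash
python3 - <<'E'
from tri import *
c=camera("top");i0=cv2.cvtColor(cv2.imread("pics/top0.png"),cv2.COLOR_BGR2GRAY);i1=cv2.cvtColor(c["image"],cv2.COLOR_BGR2GRAY)
print("lugs t0 rows 210-214\n",i0[210:215,266:292]);print("now\n",i1[210:215,316:340])
print("dot t0\n",i0[233:240,318:330],"\nnow\n",i1[233:240,318:330])
for a in(-116,-66): 
  r=np.radians(a);p=H+.06*np.array([np.cos(r),np.sin(r)]);print(a,p,proj(c,[*(o+p[0]*xh+p[1]*yh),.034]))
p=onplane(c,220+412/4,160+305/4,.034)[:2];q=np.array([(p-o)@xh,(p-o)@yh])-H;print("dot radius,ang",np.hypot(*q),np.degrees(np.arctan2(q[1],q[0])))
for n,u in(("lugA",(321.5,213)),("mid",(326,213)),("lugB",(333,213))):
  p=onplane(c,*u,.034)[:2];print(n,(p-o)@xh,(p-o)@yh)
E
```

```text
lugs t0 rows 210-214
 [[108 106 100  92  87  84  73  72  62  63  71  85  92  93  84  87  84  82
   76  86 115 152 167 172 165 148]
 [122 124 119 107  91  85  69  65  65  64  77 101 111 110  98  91  84  76
   70  88 138 185 209 212 208 193]
 [135 132 124 110  97  84  73  66  69  71  90 112 125 122 110  97  86  77
   75 114 171 212 222 224 224 221]
 [140 138 128 112  98  85  72  68  72  79  95 117 129 124 111  98  90  84
   97 140 194 221 228 228 228 226]
 [141 140 133 114  99  86  79  80  83  89 102 123 129 129 112 103 107 116
  129 167 209 223 227 227 228 228]]
now
 [[106  96  91  88  85  81  81  81  83  82  84  84  83  85  88  89  95  96
   99 104 104 106 110 111]
 [125 101  87  81  68  64  61  64  66  65  66  69  74  80  79  73  69  71
   80  87  96  99 102  99]
 [143 109  92  81  67  63  60  67  68  65  62  62  77  82  80  67  62  58
   70  89  99 107 106 108]
 [150 114  95  84  67  62  62  74  74  67  60  66  77  89  82  69  60  61
   77  93 107 110 111 112]
 [142 106  91  83  70  59  66  70  72  64  61  66  77  88  83  69  66  65
   75  95 109 109 112 115]]
dot t0
 [[161 172 173
[... 397 characters left out ...]
183]
 [194 205 206 206 209 207 207 207 206 208 208 205]
 [210 214 215 213 216 213 216 215 215 216 215 215]
 [214 215 216 215 216 217 216 217 216 215 216 216]
 [217 216 215 214 216 216 217 215 216 216 215 214]
 [216 217 217 215 216 217 217 217 217 215 216 216]
 [215 215 216 216 214 217 216 216 216 216 216 216]]
-116 [-0.10230227 -0.01892764] (np.float64(323.1489411574258), np.float64(236.98435997222663))
-66 [-0.0515958  -0.01981273] (np.float64(323.98160144290534), np.float64(214.03174754068243))
dot radius,ang 0.05898412231045383 -114.73980286215628
lugA -0.049398607347210396 -0.014320663886101453
mid -0.049222500360843933 -0.024199156265772015
lugB -0.04894863552888755 -0.03956124786337894
```

```bash
python3 -c "
from h import *
print(telemetry.state()['clock'],ticket.hand_in())"
```

```text
the job is handed in; nothing more can be done
19.2 None
```

The carrier is in the middle station, the lock collar is swung to its stop, and the job is handed in at 19.2 s. I pushed the carrier by its paddle with shut fingers, let go within the detent's draw-in range, swung the handle pin round, and retracted clear.

**Carrier:**
- The leading edge read 104 mm of travel and still read that after I let go.
- The lugs had shifted by about 106 mm.
- In the side view the paddle pad was on the predicted station pixel.

**Lock:**
- Force at the pin rose to 15 N where the stop was expected.
- The pin then measured slide (-104, +15) mm, against (-105, +14) when locked. That is about 1.2 rad, well past the 1.05 rad of a lug strike.
- The tooth's spot beside the apron was empty, and a dark shape now fills the notch gap between the lugs.

**Body and bystanders:** The printed body was standing in its nest in the last views. Nothing pointed to contact with it or the other bench items, though I did not re-measure the bystanders.

**Checks that disagreed:**
- The midpoint of the two lugs measured about 7 mm off along the slide. I put this down to shadow, since the travel itself came out right.
- Another bar, which turned with the collar and ends 60 mm from the axis, lies about 15° short of the notch. I took the dark shape between the lugs to be the tooth and did not identify the bar.
- The collar appeared to start at about 0.3 rad rather than fully open.

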